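Clamp a wooden block with the sunk knob of a guarded jig

TASK

Set the small wooden block flat on the bed of the clamping jig, lengthwise between the end stop and the sprung pad. Then reach down through the round opening of the guard and turn the sunk wing knob clockwise, feeling how tight it gets, until the pad presses the block against the stop with about 15 N (under 8 N does not hold it, over 22 N dents the wood), and let go. Do not lean on the guard, and leave the other things on the bench where they are.

Things in the scene. Friction and masses are not known exactly. Their poses are not given: they have to be found in the camera images.
- block_centre (a point): Centre of the small wooden block (bare hardwood, 45 x 90 x 45 mm, about 0.12 kg; it starts loose on the bench beside the jig). Its y axis runs along the 90 mm length, z up. Pick it up across the 45 mm width.
- work_block: The same wooden block, origin at the centre of its underside, same axes.
- bed (a point): Point on the bed of the jig (10 mm above the bench), middle of the place for the block; z up. Its y axis is the clamping direction: guard housing and pad lie to +y, end stop to -y. The block lies here with its length along y, centred across x within 15 mm. Both long sides (-x, +x) are open for fingers.
- pad_face (a point): Centre of the face of the black sprung pad (36 mm wide, 30 mm high) that presses the end of the block, 23 mm above the bed; axes as point bed, it presses to -y. At the start 94 to 103 mm lie between pad and stop. The pad advances 11.5 mm per rad of the knob.
- pad: The same pad, same origin. It sits on a stiff spring, 5 N per mm: once block, pad and stop are all in contact, each further 0.0174 rad of the knob adds 1 N of clamping (15 N is 0.26 rad past first contact of all three).
- knob_grip (a point): Point on the axis of the wing knob, 10 mm below the top of its upright wing, 48 mm above the bench; z up. The wing is a black bar 12 mm thick (this point's y), 42 mm long (its x, turning with the knob) and 32 mm high, on a round foot 44 mm across; its top is 14 mm below the guard's upper face, the foot's top 46 mm below it.
- guard_hole (a point): Centre of the round opening in the guard, at the guard's upper face 72 mm above the bench, over the knob's axis; z up. The opening is 86 mm wide, the guard plate 6 mm thick and 104 x 104 mm; the housing below is hollow, 94 x 94 mm inside. Fingers go in straight from above, part open (about 30 mm), and turn inside.
- guard: The guard plate: origin at the centre of its opening, at the plate's underside. It bears a light touch only, up to 15 N.
- jig: Clamping jig: dark steel plate 130 (x) x 290 (y) x 10 mm fixed to the bench, in another place and direction each time. Origin: middle of its underside, axes as point bed. End stop: upright steel plate 64 mm wide, 34 mm above the bed, its face 83 to 90 mm to -y of the origin; screwed down somewhere in that range, where exactly is not measured.
- knob: The wing knob; origin on its axis 12 mm above the bench, axes as knob_grip. Clockwise from above tightens; it must turn 0.55 to 1.45 rad. It runs stiffly: about 0.31 N m of friction all the way (it stays where it is left), plus 0.0115 N m for each N of clamping, to be felt as torque about the vertical.
- screw_tin: Grey round tin of screws, 75 mm wide and 46 mm high; bystander, to be left alone. Origin at the centre of its underside.
- yellow_tape: Yellow tape measure, 65 x 70 x 35 mm; bystander, to be left alone. Origin at the centre of its underside.
- slim_spanner: Open-ended spanner, 162 mm long, lying flat; bystander, to be left alone. Origin at the centre of its underside.
- masking_roll: Roll of masking tape lying flat, 97 mm wide, 25 mm high; bystander, to be left alone. Origin at the centre of its underside.
Things that resemble listed ones, but are neither listed nor needed, are in the scene too. What is shaped like the work_block but turquoise is not meant.

How it is judged (in metres and radians):
On the way, in this order (a step that is already met when the one before it is completed fails the run):
1. the wooden block lies flat on the bed, lengthwise between end stop and pad, and is let go (x of block_centre in the frame of bed between -0.015 and 0.015 m and y of block_centre in the frame of bed between -0.016 and 0.016 m and z of block_centre in the frame of bed between 0.019 and 0.026 m and angle between the y axis of block_centre and the y axis of bed, either way round below 0.12 rad and contact force between the fingers and work_block below 0.1 N), for 0.2 s.
2. the block is clamped with at least 8 N by turning the knob with the fingers (contact force between pad and work_block above 8 N and contact force between the fingers and knob above 0.5 N), for 0.1 s.
At the end, for the whole second after the job is handed in: The block lies flat on the bed between end stop and pad (within 15 mm of the middle across, 7 degrees of parallel), at rest, and the pad presses it against the stop with 8 to 22 N, the robot having let go of the knob (x of block_centre in the frame of bed between -0.015 and 0.015 m and y of block_centre in the frame of bed between -0.016 and 0.016 m and z of block_centre in the frame of bed between 0.019 and 0.026 m and angle between the y axis of block_centre and the y axis of bed, either way round below 0.12 rad and contact force between pad and work_block between 8 and 22 N and linear speed of work_block below 0.01 m/s); the robot touches nothing.
It fails at once if the pad presses the block with more than 28 N (contact force between pad and work_block above 28 N).
It fails at once if the robot presses on the guard with more than 15 N (contact force between any of the arm, the fingers and guard above 15 N).
It fails at once if a bystander (tin, tape measure, spanner, roll of masking tape) is moved by more than 30 mm (distance of any of screw_tin, yellow_tape, slim_spanner, masking_roll from where it was at the start of the episode above 0.03 m).
It also fails if it takes over 72 s, if anything falls off the work surface, if the arm or the gripper's body presses on something with over 40 N, if the wrist force passes 120 N, or if a joint passes its speed limit or range.

ROBOT

A 7-joint arm with a two-finger parallel gripper is mounted at the origin on a cart in front of the work surface, level with it; the furniture and walls round the work are solid. World frame = base frame: x ahead of the robot, y to its left, z up, the work surface at z = 0. Lengths are in m, angles in degrees, forces in N, time in s.
With the tool pointing down it reaches from about 0.425 to 0.875 m from the base axis. Payload 4.7 kg.
Tool frame: the origin (TCP) lies at the very end of the fingers, on their centre line; the grasp point (between the pads) lies 19 mm behind it; z points along the fingers, y is the line along which they close (so a half turn about z gives the same grasp; the last joint's range is limited). The gripper opens to 87 mm and grips with 3 to 60 N. Pads are 19 mm wide; open, the fingers measure 117 mm over their backs; the gripper's body (75 mm by 190 mm) begins 51 mm behind the grasp point.
Start: joints at [-76.541, 18.392, -4.016, 83.108, 1.295, 78.541, -3.26], TCP at [0.142, 0.634, 0.195] pointing down, gripper open.
Joint ranges: [-163.93, 163.93], [-17.29, 119.83], [-79.2, 71.16], [3.27, 140.29], [-89.18, 269.18], [5.43, 117.66], [-154.24, 154.24]. Speed limits (degrees/s): [147.25, 147.25, 180, 180, 180, 180, 180].

INTERFACE

Orientations are given as [roll, pitch, yaw] about the fixed x, y, z axes, in that order (R = Rz(yaw) Ry(pitch) Rx(roll)).
In Python, from cell import telemetry, cams, env gives the robot as it stands.
- The arm moves only by the tool arm_command, never from a script. Its argument "series" is text: rows parted by semicolons, each of 5 numbers parted by spaces: the shift along the tool's x, y, z in mm, then the turn about the tool's z in rad, then the closure in counts, from 0 (fully open) to 255 (shut). A call has 1 to 20 rows; each row shifts and turns the commanded pose from where the row before left it, along the tool's axes as they then stand; what a row does not reach is not made up. A row lasts 1/12 s, in which the tool goes at most 41.7 mm and 7.16 degrees, less where a joint would pass 70% of its speed; a pose out of reach is approached as far as the arm can. A call is refused whole if a number of a shift passes 41.7 or a number of a turn 0.125, either way. A call with a gripper value outside its range is refused whole. The fingers move at their own pace and stop on an object; "squeeze" is the grip in N (left out, the last holds). Time passes only in rows, so rows that do not move let the fingers close. It gives the time, the measured TCP pose, the force, the opening and the grip force at its end, in the units of the state.
- telemetry.get_obs(): the state, without advancing time (a new reading comes with each control period).
- cams.read_camera(name): name is "scene" or "side" or "wrist"; returns the picture (400x640x3 uint8, blue, green, red); there is no depth.
- cams.calibration(name): a dict with "K" (3x3 intrinsics, pixels), "origin" and "rotation" of the camera in the world; the wrist camera has in their place "hand_eye" (4x4, takes a point from camera to tool coordinates, whose origin is the TCP and whose axes are the flange's). Camera axes: x right, y down, z forward; pixel columns grow to the right and rows downward; lengths in m; the calibration is good to about 2 mm. The wrist camera is an equidistant fisheye: a pixel r from the principal point sees the ray r / f radians off the axis. A picture is of the moment at which its call begins: read the wrist's pose just before it. calibration takes no time and is no camera call.
- env.sign_off(): hands the job in; it is judged then, once.
The state is a dict: "time_s": time; "qpos": joint angles; "joint_velocities": joint speeds; "effort": joint torques, N m; "tool_pos": TCP position; "tool_rot": TCP orientation; "force": force on the tool from outside, world axes, zero at the start; "wrist_torque": the same for the moment, N m; "grip_width": finger opening in m; "grasp_force": force on a finger pad.
Only numpy, scipy, OpenCV 4.12 (cv2) and the standard library are available. Lean on these libraries where they do the work, as an engineer would, in place of code of your own. Each camera call takes 0.05 s, during which the arm holds its last target. There are 200 camera calls.

## Working session

There is one attempt and no reset: what is moved stays moved. The work goes in short steps, Python scripts to look and compute and a tool call to move; the robot and the scene stay as the last step left them, time stands still between calls to the robot, and variables do not carry over. Pictures are saved under pics/ and viewed, at most 10 in all, crops included, and the job is handed in when it is done.

Besides the shell and the picture viewer there is one more tool, called after ">>>" in YAML: its name, and indented under it one key for each argument. arm_command: Moves the arm, as the interface text tells. Its arguments: {"type":"object","properties":{"series":{"type":"string"},"squeeze":{"type":"number"}},"required":["series"]}

```bash
mkdir -p pics; ls; python3 - <<'E'
from cell import telemetry,cams
import cv2,numpy as np
s=telemetry.get_obs();print({k:np.round(v,4).tolist() for k,v in s.items()})
a=cams.read_camera("scene");b=cams.read_camera("side");w=cams.read_camera("wrist")
for n,i in zip(("scene","side","wrist"),(a,b,w)): cv2.imwrite(f"pics/{n}0.png",i)
for n in ("scene","side","wrist"):
  c=cams.calibration(n);print(n,{k:np.round(v,4).tolist() if not isinstance(v,str) else v for k,v in c.items()})
E
```

```text
pics
{'time_s': 0.0, 'qpos': [-76.5419, 18.4414, -4.0155, 83.1748, 1.2956, 78.5402, -3.26], 'joint_velocities': [0.0037, -0.083, 0.0852, 0.04, 0.0049, 0.0407, -0.0262], 'effort': [0.0001, -49.1298, -0.4039, -31.2517, -0.0638, 0.0443, 0.0002], 'tool_pos': [0.1423, 0.6336, 0.194], 'tool_rot': [-179.8889, 0.0063, 167.3517], 'force': [-0.6819, 0.7086, 0.0231], 'wrist_torque': [0.042, 0.0204, 0.0436], 'grasp_force': 0.0, 'grip_width': 0.0869}
scene {'K': [[408.7547, 0.0, 321.9665], [0.0, 408.7547, 199.5324], [0.0, 0.0, 1.0]], 'origin': [-0.0472, -0.4805, 0.9011], 'rotation': [-135.7886, -0.163, -54.374]}
side {'K': [[384.0655, 0.0, 317.6929], [0.0, 384.0655, 204.748], [0.0, 0.0, 1.0]], 'origin': [0.5017, 1.1701, 0.7705], 'rotation': [-120.0056, 0.253, -175.4613]}
wrist {'K': [[309.7069, 0.0, 317.5822], [0.0, 309.7069, 198.2652], [0.0, 0.0, 1.0]], 'hand_eye': [[-0.0008, -0.96, -0.28, 0.0764], [1.0, -0.0007, -0.0004, 0.0009], [0.0001, -0.28, 0.96, -0.1896], [0.0, 0.0, 0.0, 1.0]]}
```

View pics/scene0.png

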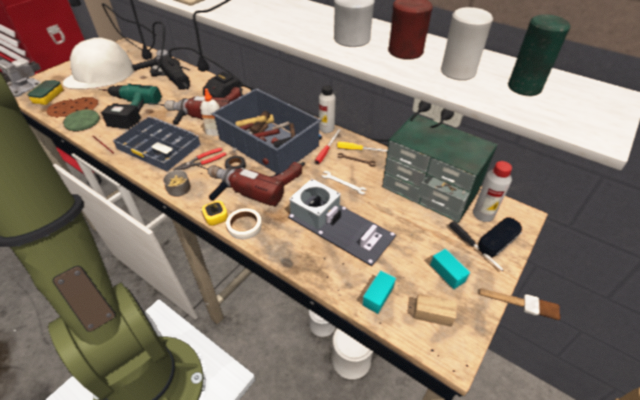

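View pics/side0.png

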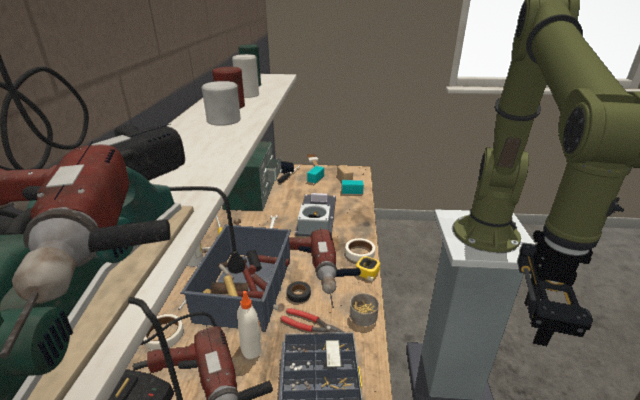

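The scene view shows the wooden block at about (436,309), with two turquoise lookalikes at (380,291) and (450,268). The jig's guard is at (316,200) and its end stop at (371,238). The side view shows the same things from far off. Next I'll write helpers and view an enlarged crop.

```bash
cat > h.py <<'E'
from cell import telemetry,cams,env
import cv2,numpy as np
from scipy.spatial.transform import Rotation as R
def T(pos,rpy):
    M=np.eye(4);M[:3,:3]=R.from_euler('xyz',rpy,degrees=True).as_matrix();M[:3,3]=pos;return M
def tool():
    s=telemetry.get_obs();return T(s['tool_pos'],s['tool_rot'])
def cast(name,px,z,M=None):
    """pixels -> world points on plane z"""
    c=cams.calibration(name);K=np.array(c['K']);px=np.atleast_2d(np.array(px,float))
    d=(px-K[:2,2])/K[0,0]
    if name=='wrist':
        r=np.linalg.norm(d,axis=1,keepdims=True);d=np.c_[d/np.maximum(r,1e-9)*np.sin(r),np.cos(r)]
        C=M@np.array(c['hand_eye'])
    else:
        d=np.c_[d,np.ones(len(d))];C=T(c['origin'],c['rotation'])
    w=d@C[:3,:3].T;o=C[:3,3]
    return o+w*((z-o[2])/w[:,2])[:,None]
def shift(M,target,yaw_axis=None):
    """tool-frame shift (mm) from pose M to world target of TCP"""
    return (M[:3,:3].T@(np.array(target)-M[:3,3])*1000).round(1)
E
python3 - <<'E'
from h import *
a=cv2.imread('pics/scene0.png')
c=a[170:335,275:475];cv2.imwrite('pics/crop0.png',cv2.resize(c,None,fx=4,fy=3.6,interpolation=cv2.INTER_CUBIC)[:594])
hsv=cv2.cvtColor(a,cv2.COLOR_BGR2HSV)
print(cast('scene',[(436,309)],.045),cast('scene',[(316,198)],.072),cast('scene',[(371,238)],.03),cast('scene',[(380,288)],.045),cast('scene',[(290,214),(384,259),(393,237)],.01))
C=T(*[cams.calibration('scene')[k] for k in('origin','rotation')]);print(C.round(3))
E
```

```text
[[ 0.49790756 -0.41836108  0.045     ]] [[0.60484826 0.00470488 0.072     ]] [[ 0.60236131 -0.18245473  0.03      ]] [[ 0.47089325 -0.28464536  0.045     ]] [[ 0.55578475  0.06407702  0.01      ]
 [ 0.57587594 -0.24056565  0.01      ]
 [ 0.65628956 -0.22368138  0.01      ]]
[[ 0.582 -0.581  0.568 -0.047]
 [-0.813 -0.419  0.405 -0.48 ]
 [ 0.003 -0.697 -0.717  0.901]
 [ 0.     0.     0.     1.   ]]
```

View pics/crop0.png

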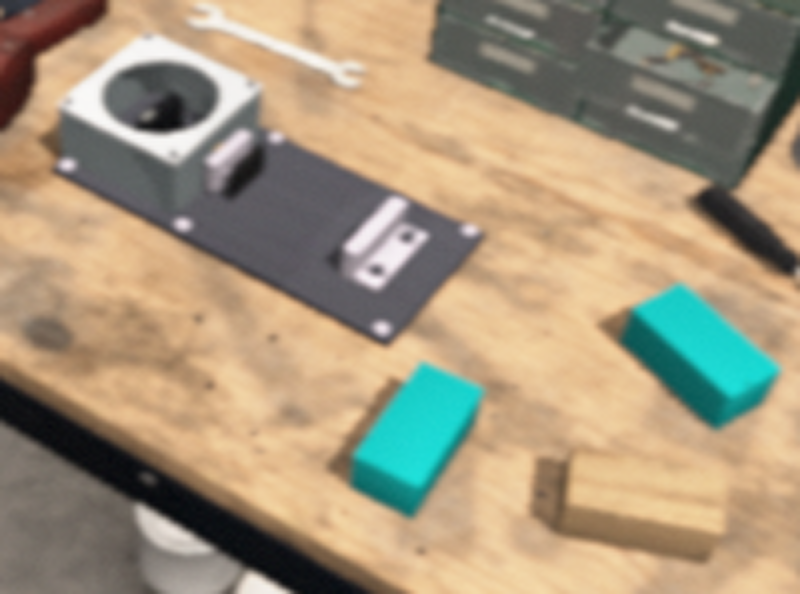

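The plate is aligned roughly with world y. The guard is near (0.605, 0.005), the stop near (0.60, -0.18) and the block near (0.50, -0.42). I'll move the wrist camera over the area, turning first and then shifting around the base.

>>> arm_command:
  series: "0 0 -20 0.125 0;0 0 -20 0.125 0;0 0 -20 0.125 0;0 0 -20 0.125 0;0 0 -20 0.125 0;0 0 0 0.125 0;0 0 0 0.125 0;0 0 0 0.125 0;0 0 0 0.125 0;0 0 0 0.125 0;-21 26 0 0 0;-21 26 0 0 0;-21 26 0 0 0;-21 26 0 0 0;-21 26 0 0 0;-21 26 0 0 0;-21 26 0 0 0;-21 26 0 0 0;-21 26 0 0 0;-21 26 0 0 0"

```text
time_s: 1.82
tool_pos: [0.4231, 0.45, 0.295]
tool_rot: [-180.0, 0.0, 95.7]
force: [0.4, 0.1, -0.1]
grip_width: 0.0868
grasp_force: 0.0
```

>>> arm_command:
  series: "-35 6 0 0 0;-35 6 0 0 0;-35 6 0 0 0;-35 6 0 0 0;-35 6 0 0 0;-35 6 0 0 0;-35 6 0 0 0;-35 6 0 0 0;-35 6 0 0 0;-35 6 0 0 0;-35 6 0 0 0;-35 6 0 0 0;-35 6 0 0 0;-35 6 0 0 0;-35 6 0 0 0;-35 6 0 0 0;0 0 0 0 0;0 0 0 0 0;0 0 0 0 0"

```text
time_s: 3.4
tool_pos: [0.5733, -0.0956, 0.2947]
tool_rot: [-180.0, -0.1, 95.7]
force: [-0.0, 1.7, 0.6]
grip_width: 0.0868
grasp_force: 0.0
```

```bash
python3 - <<'E'
from h import *
s=telemetry.get_obs();print(s['time_s'],s['tool_pos'],s['tool_rot'],np.round(s['qpos'],1))
np.save('M1.npy',tool());a=cams.read_camera('wrist');cv2.imwrite('pics/w1.png',a)
E
```

```text
3.4 [ 0.57334942 -0.09557289  0.29472899] [-1.79961152e+02 -5.15052560e-02  9.57443470e+01] [-29.3   9.5  41.8  85.3  -6.4  87.7  18.1]
```

View pics/w1.png

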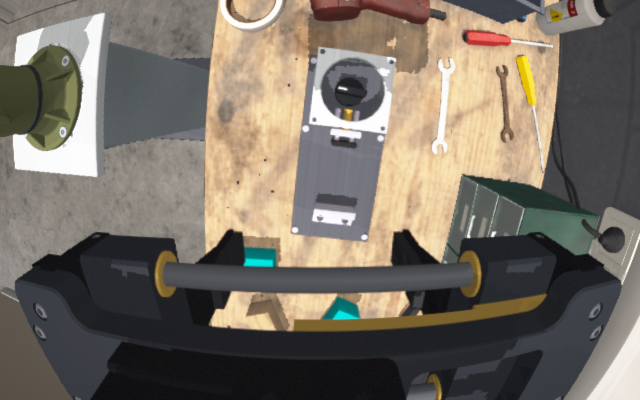

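The wrist view shows the jig with the guard at (350,90), the stop at (333,215) and the plate's end corners at (293,234) and (368,240). The block is partly hidden behind the fingers at (267,312), so I'll move past it.

>>> arm_command:
  series: "-36 -10 4 0 0;-36 -10 4 0 0;-36 -10 4 0 0;-36 -10 4 0 0;-36 -10 4 0 0;-36 -10 4 0 0;-36 -10 4 0 0;-36 -10 4 0 0;-36 -10 4 0 0;-36 -10 4 0 0;-36 -10 4 0 0;0 0 0 0 0;0 0 0 0 0;0 0 0 0 0"

```text
time_s: 4.62
tool_pos: [0.505, -0.4996, 0.2507]
tool_rot: [180.0, -0.1, 95.9]
force: [0.6, 1.2, 0.3]
grip_width: 0.0872
grasp_force: 0.0
```

```bash
python3 - <<'E'
from h import *
s=telemetry.get_obs();print(s['time_s'],s['tool_pos'],s['tool_rot'],np.round(s['qpos'],1))
M=tool();np.save('M2.npy',M);a=cams.read_camera('wrist')
cv2.imwrite('pics/w2.png',a)
E
```

```text
4.6167 [ 0.50500931 -0.49957223  0.25065043] [ 1.79959633e+02 -1.06281891e-01  9.58566499e+01] [ 12.2  30.9  48.4  69.4 -22.7  89.1  62.5]
```

View pics/w2.png

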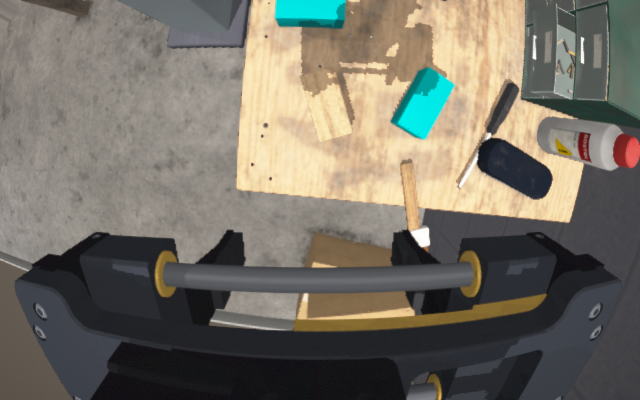

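The block is at about (328,105), partly in the arm's shadow. I'll enlarge it for the corners.

```bash
python3 - <<'E'
from h import *
a=cv2.imread('pics/w2.png');c=a[55:155,280:380]
l=cv2.cvtColor(c,cv2.COLOR_BGR2LAB);l[...,0]=cv2.createCLAHE(3,(3,3)).apply(l[...,0])
cv2.imwrite('pics/c2.png',cv2.resize(cv2.cvtColor(l,cv2.COLOR_LAB2BGR),None,fx=6,fy=6,interpolation=cv2.INTER_CUBIC))
M=np.load('M2.npy');print(cast('wrist',[(328,105),(319,140),(352,129)],.045,M),M.round(3))
E
```

```text
[[ 0.51024308 -0.4138489   0.045     ]
 [ 0.50354107 -0.45960082  0.045     ]
 [ 0.54387656 -0.44093252  0.045     ]] [[-0.102  0.995  0.001  0.505]
 [ 0.995  0.102  0.002 -0.5  ]
 [ 0.002  0.001 -1.     0.251]
 [ 0.     0.     0.     1.   ]]
```

View pics/c2.png

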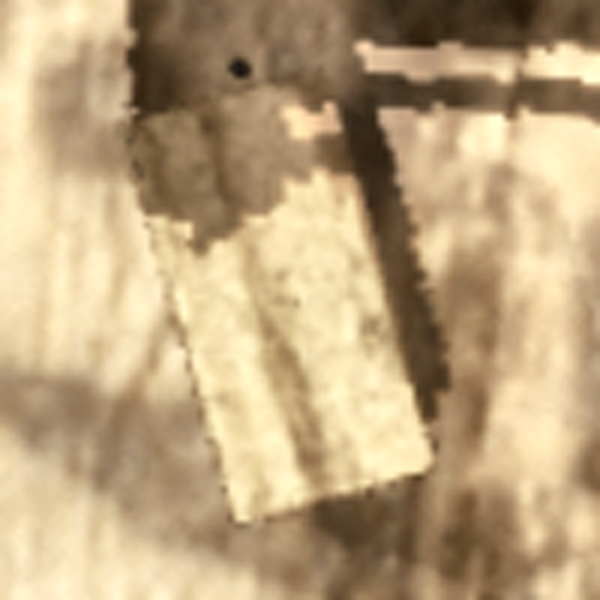

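```bash
python3 - <<'E'
from h import *
M=np.load('M2.npy')
c=np.array([(242,522),(432,466),(336,88),(130,122)])
p=cast('wrist',np.array([280,55])+(c+.5)/6-.5,.045,M)[:,:2]
print(p.round(4));d=np.roll(p,-1,0)-p;print(np.linalg.norm(d,axis=1).round(4),np.degrees(np.arctan2(d[:,1],d[:,0])).round(1))
m=p.mean(0);print(m)
# front edge mid + 45mm along long dir
print('tool shift',shift(M,[*m,.25]))
# jig from w1: guard corners top .072, plate end corners .01
M1=np.load('M1.npy')
print(cast('wrist',[(320,47),(396,58),(388,133),(311,121)],.072,M1).round(4));print(cast('wrist',[(291,234),(367,241)],.01,M1).round(4))
E
```

```text
[[ 0.5049 -0.4615]
 [ 0.5438 -0.4451]
 [ 0.515  -0.367 ]
 [ 0.4729 -0.3787]]
[0.0422 0.0833 0.0436 0.0887] [  22.8  110.3 -164.4  -68.9]
[ 0.50916086 -0.413106  ]
tool shift [85.6 13.   0.8]
[[ 0.5608  0.0672  0.072 ]
 [ 0.6627  0.0662  0.072 ]
 [ 0.6634 -0.0373  0.072 ]
 [ 0.5589 -0.0332  0.072 ]]
[[ 0.542  -0.2218  0.01  ]
 [ 0.6703 -0.2223  0.01  ]]
```

Block: centre (0.509, -0.413), long axis at 110.7°, and the measured size is within 5% of nominal. Now I'll turn, shift and descend.

>>> arm_command:
  series: "0 0 0 -0.125 0;0 0 0 -0.125 0;0 0 0 -0.01 0;27 11 0 0 0;27 11 0 0 0;26 12 0 0 0;0 0 36 0 0;0 0 36 0 0;0 0 36 0 0;0 0 36 0 0;0 0 36 0 0;0 0 36 0 0;0 0 9 0 0;0 0 9 0 0;0 0 9 0 0;0 0 0 0 0"

```text
time_s: 6.0
tool_pos: [0.508, -0.4143, 0.0084]
tool_rot: [180.0, 0.0, 110.6]
force: [-0.3, 1.2, 0.9]
grip_width: 0.087
grasp_force: 0.0
```

>>> arm_command:
  series: "0 0 0 0 255;0 0 0 0 255;0 0 0 0 255;0 0 0 0 255;0 0 0 0 255;0 0 0 0 255;0 0 0 0 255;0 0 0 0 255"
  squeeze: 20

```text
time_s: 6.67
tool_pos: [0.5073, -0.4145, 0.0083]
tool_rot: [180.0, 0.0, 110.6]
force: [-0.4, -0.4, 0.9]
grip_width: 0.045
grasp_force: 19.9
```

The grip width is 45 mm, so the block is held. I'll lift it, turn to about 90° and go to a viewing pose just short of the stop.

>>> arm_command:
  series: "0 0 -34 0 255;0 0 -34 0 255;0 0 -34 0 255;0 0 -34 0 255;0 0 -34 0 255;0 0 -34 0 255;0 0 0 0.12 255;0 0 0 0.12 255;0 0 0 0.12 255;31 20 0 0 255;31 20 0 0 255;31 20 0 0 255;31 20 0 0 255;31 20 0 0 255;0 0 0 0 255;0 0 0 0 255;0 0 0 0 255"

```text
time_s: 8.08
tool_pos: [0.6067, -0.2599, 0.2117]
tool_rot: [-179.9, 0.0, 90.0]
force: [-1.3, -0.5, -0.9]
grip_width: 0.0448
grasp_force: 19.9
```

```bash
python3 - <<'E'
from h import *
s=telemetry.get_obs();print(s['time_s'],s['tool_pos'],s['tool_rot'],s['grip_width'],np.round(s['qpos'],1))
M=tool();np.save('M3.npy',M);a=cams.read_camera('wrist');cv2.imwrite('pics/w3.png',a)
c=a[20:280,200:440];cv2.imwrite('pics/c3.png',cv2.resize(c,None,fx=2.3,fy=2.3,interpolation=cv2.INTER_CUBIC))
E
```

```text
8.0833 [ 0.60665685 -0.259879    0.21170936] [-1.79926008e+02  4.04364351e-02  9.00100910e+01] 0.04480062929514029 [-13.9  24.2  47.6  81.6 -17.7  82.   33.6]
```

View pics/c3.png

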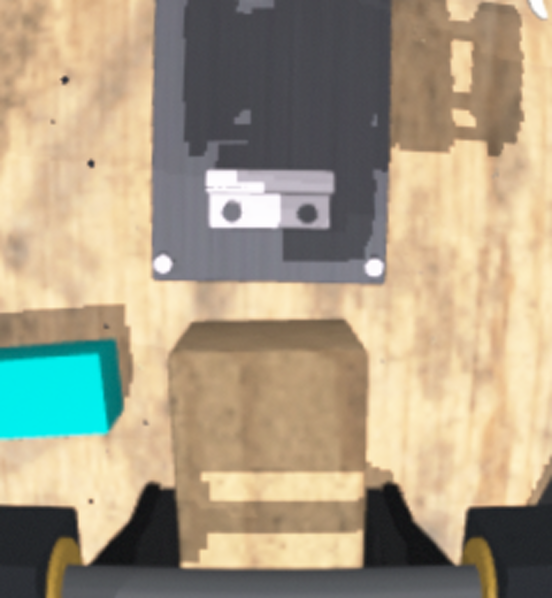

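The held block's front top edge is at crop row 353 and its bottom edge at row 322. The stop's top spans rows 170-192 and the plate's end corners are (150,280) and (385,283). I'll compute these and enlarge the pad region from the earlier lit picture.

```bash
python3 - <<'E'
from h import *
M=np.load('M3.npy');f=lambda c:np.array([200,20])+(np.array(c)+.5)/2.3-.5
pl=cast('wrist',f([(150,280),(385,283),(157,5),(391,5)]),.010,M);print('plate',pl.round(4).tolist(),np.degrees(np.arctan2(*(pl[2]-pl[0])[[0,1]])),np.degrees(np.arctan2(*(pl[3]-pl[1])[[0,1]])))
print('stop',cast('wrist',f([(206,170),(334,170),(206,192),(334,192)]),.044,M).round(4).tolist())
for z,c in((M[2,3]+.037,[(172,353),(367,353)]),(M[2,3]-.008,[(193,322),(347,322)])):
    p=cast('wrist',f(c),z,M);print('blk tool',((p-M[:3,3])@M[:3,:3]).round(4).tolist())
a=cv2.imread('pics/w1.png')[100:245,285:400];a=np.clip(255*(a/255.)**.5,0,255).astype(np.uint8)
cv2.imwrite('pics/c1.png',cv2.resize(a,None,fx=4,fy=4,interpolation=cv2.INTER_CUBIC))
E
```

```text
plate [[0.5399, -0.2212, 0.01], [0.6701, -0.223, 0.01], [0.5447, -0.0656, 0.01], [0.6727, -0.0655, 0.01]] 1.7857417126013166 0.940975110222965
stop [[0.5749, -0.1628, 0.044], [0.6381, -0.1628, 0.044], [0.5748, -0.1738, 0.044], [0.6382, -0.1739, 0.044]]
blk tool [[0.0463, -0.0212, -0.037], [0.0463, 0.0217, -0.0371]]
blk tool [[0.046, -0.0213, 0.008], [0.0459, 0.022, 0.0079]]
```

View pics/c1.png

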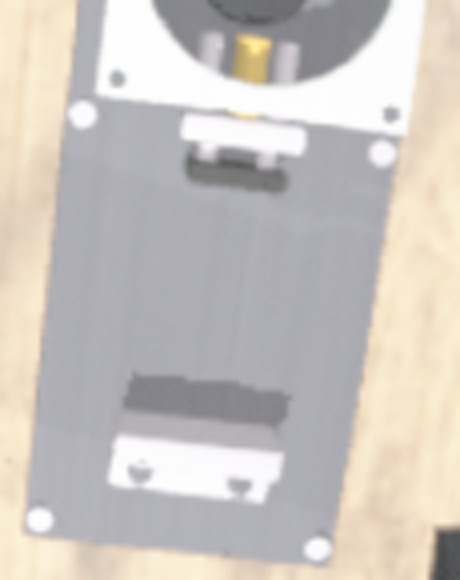

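```bash
python3 - <<'E'
from h import *
M=np.load('M1.npy');f=lambda c:np.array([285,100])+(np.array(c)+.5)/4-.5
a=cast('wrist',f([(187,184),(287,192)]),.048,M);b=cast('wrist',f([(121,413),(283,427)]),.044,M);e=cast('wrist',f([(24,533),(328,565)]),.010,M);w=cast('wrist',f([(183,140),(303,155)]),.048,M)
for n,p in zip(('pad','stopface','end','white'),(a,b,e,w)):
    print(n,p.round(4).tolist(),'mid',p.mean(0).round(4),np.linalg.norm(p[1]-p[0]).round(4))
g=cast('wrist',f([(97,96),(406,136)]),.072,M);print('guard',g.round(4).tolist())
i=cv2.imread('pics/w1.png');print(i[128:154,344].mean(1).round().tolist(), i[188:215,336].mean(1).round().tolist())
E
```

```text
pad [[0.5903, -0.0658, 0.048], [0.626, -0.0648, 0.048]] mid [ 0.6082 -0.0653  0.048 ] 0.0357
stopface [[0.5755, -0.1535, 0.044], [0.6364, -0.1529, 0.044]] mid [ 0.606  -0.1532  0.044 ] 0.061
end [[0.5411, -0.2198, 0.01], [0.6695, -0.2221, 0.01]] mid [ 0.6053 -0.2209  0.01  ] 0.1284
white [[0.5873, -0.0504, 0.048], [0.6301, -0.051, 0.048]] mid [ 0.6087 -0.0507  0.048 ] 0.0428
guard [[0.5563, -0.0369, 0.072], [0.6608, -0.0385, 0.072]]
[188.0, 166.0, 225.0, 246.0, 250.0, 251.0, 252.0, 251.0, 195.0, 109.0, 79.0, 69.0, 43.0, 33.0, 50.0, 55.0, 57.0, 59.0, 74.0, 104.0, 123.0, 126.0, 127.0, 126.0, 125.0, 121.0] [121.0, 120.0, 120.0, 121.0, 121.0, 122.0, 119.0, 88.0, 73.0, 72.0, 72.0, 73.0, 72.0, 72.0, 73.0, 74.0, 89.0, 120.0, 126.0, 128.0, 130.0, 132.0, 146.0, 204.0, 241.0, 248.0, 249.0]
```

Stop face is at y≈-0.163 and pad face at ≈-0.066, a gap of about 97 mm, which agrees with the given 94-103. Jig yaw is ≈-1.1°. The block centre sits 1 mm ahead of the TCP. I'll go over the bed and lower partway while checking force.

>>> arm_command:
  series: "36 0 0 0.02 255;36 0 0 0 255;36 0 0 0 255;36 0 0 0 255;0 0 0 0 255;0 0 36 0 255;0 0 36 0 255;0 0 36 0 255;0 0 36 0 255;0 0 5 0 255;0 0 0 0 255;0 0 0 0 255"

```text
time_s: 9.13
tool_pos: [0.6101, -0.1173, 0.0649]
tool_rot: [179.9, 0.0, 88.7]
force: [0.3, 0.6, -0.5]
grip_width: 0.0447
grasp_force: 19.9
```

```bash
python3 - <<'E'
from h import *
s=telemetry.get_obs();print(s['time_s'],s['tool_pos'],s['tool_rot'],s['force'],s['wrist_torque'])
M=tool();np.save('M4.npy',M);a=cams.read_camera('wrist');cv2.imwrite('pics/w4.png',a)
a=a[40:260,200:440];a=(255*(a/255.)**.5).astype(np.uint8)
cv2.imwrite('pics/c4.png',cv2.resize(a,None,fx=2.7,fy=2.7,interpolation=cv2.INTER_CUBIC))
E
```

```text
9.1333 [ 0.61007208 -0.11732486  0.06487027] [1.79894318e+02 4.12469156e-02 8.87370685e+01] [ 0.32585579  0.5545823  -0.46273246] [-0.11718774  0.01100708  0.07411611]
```

View pics/c4.png

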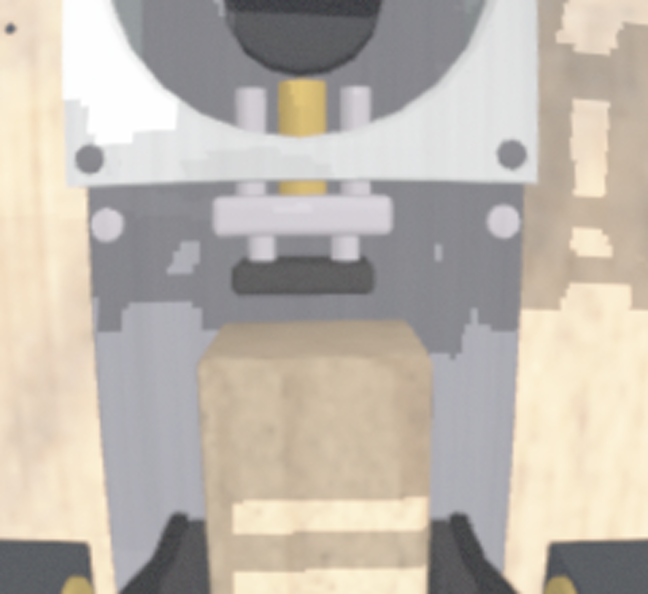

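The pad's top is at rows 258-293, columns 232-374. The block's lower front edge is at row 322, columns 230-408. I'll compute both.

```bash
python3 - <<'E'
from h import *
M=np.load('M4.npy');f=lambda c:np.array([200,40])+(np.array(c)+.5)/2.7-.5
p=cast('wrist',f([(232,293),(374,292)]),.048,M);print('pad',p.round(4).tolist(),p.mean(0))
for z,c in((M[2,3]+.037,[(200,357),(430,357)]),(M[2,3]-.008,[(228,322),(408,322)])):
    q=cast('wrist',f(c),z,M);print('blk',q.round(4).tolist(),q.mean(0))
e=cast('wrist',f([(95,350),(517,350),(112,560),(503,560)]),.010,M);print('edges',e.round(4).tolist(),(e[1]+e[0])/2,(e[2]+e[3])/2)
g=cast('wrist',f([(67,186),(537,182)]),.072,M);print('guard',g.round(4).tolist())
E
```

```text
pad [[0.5904, -0.0645, 0.048], [0.6257, -0.0651, 0.048]] [ 0.60805074 -0.06481373  0.048     ]
blk [[0.5895, -0.0698, 0.1019], [0.6325, -0.0708, 0.1019]] [ 0.61102834 -0.07033307  0.10187027]
blk [[0.5901, -0.0704, 0.0569], [0.6332, -0.0714, 0.0569]] [ 0.61164388 -0.0709002   0.05687027]
edges [[0.5435, -0.0847, 0.01], [0.6716, -0.0878, 0.01], [0.542, -0.1547, 0.01], [0.6704, -0.1575, 0.01]] [ 0.60757434 -0.08629015  0.01      ] [ 0.60618474 -0.15612764  0.01      ]
guard [[0.5568, -0.0358, 0.072], [0.6606, -0.0377, 0.072]]
```

The gap to the pad is 5.8 mm and to the stop about 2.2 mm. I'll shift +2 along and -4 across, then lower.

>>> arm_command:
  series: "2 -4 0 0 255;0 0 0 0 255;0 0 12 0 255;0 0 12 0 255;0 0 8 0 255;0 0 6 0 255;0 0 4 0 255;0 0 2 0 255;0 0 1 0 255;0 0 0 0 255;0 0 0 0 255"

```text
time_s: 10.1
tool_pos: [0.6059, -0.1137, 0.0184]
tool_rot: [179.9, 0.0, 88.8]
force: [-0.1, -0.4, -2.7]
grip_width: 0.0448
grasp_force: 19.9
```

>>> arm_command:
  series: "0 0 0.5 0 255;0 0 0 0 255;0 0 0 0 0;0 0 0 0 0;0 0 0 0 0;0 0 0 0 0;0 0 0 0 0;0 0 0 0 0"

```text
time_s: 10.77
tool_pos: [0.6054, -0.1134, 0.0176]
tool_rot: [180.0, -0.0, 88.9]
force: [-0.4, -0.4, -0.6]
grip_width: 0.0767
grasp_force: 0.0
```

```bash
python3 - <<'E'
from h import *
M=np.load('M4.npy')
a=cv2.imread('pics/w1.png')[55:125,305:400]
# wing: black pixels inside the opening, w1
g=a.max(2);print(np.sort(g.ravel())[::300])
m=(g<45).astype(np.uint8);n,l,st,c=cv2.connectedComponentsWithStats(m);print(st[1:],c[1:])
s=telemetry.get_obs();print(s['time_s'],s['grip_width'],s['tool_pos'])
E
```

```text
[ 28  47  56  77  78  81  91 109 120 122 126 134 158 183 191 197 203 215
 229 250 253 254 254]
[[ 32  23  26  12 171]
 [ 30  32  28  11  81]
 [ 31  42   1   1   1]
 [ 32  44   1   1   1]
 [ 34  46   1   1   1]
 [ 36  48   4   2   5]
 [ 41  49   7   2  13]] [[45.69590643 28.03508772]
 [42.60493827 38.74074074]
 [31.         42.        ]
 [32.         44.        ]
 [34.         46.        ]
 [37.4        48.6       ]
 [43.76923077 49.46153846]]
10.7667 0.07671497010423349 [ 0.60539652 -0.11343935  0.01757662]
```

The block is released. I'll rise and look straight down at the knob.

>>> arm_command:
  series: "0 0 -10 0 0;0 0 -36 0 0;0 0 -36 0 0;0 0 -36 0 0;0 0 -36 0 0;0 0 -26 0 0;26 3 0 0 0;26 3 0 0 0;0 0 0 0 0;0 0 0 0 0;0 0 0 0 0"

```text
time_s: 11.68
tool_pos: [0.6123, -0.0622, 0.1981]
tool_rot: [180.0, 0.0, 88.9]
force: [0.4, 0.2, -0.0]
grip_width: 0.0867
grasp_force: 0.0
```

```bash
python3 - <<'E'
from h import *
s=telemetry.get_obs();print(s['time_s'],s['tool_pos'],s['tool_rot'])
M=tool();np.save('M5.npy',M);a=cams.read_camera('wrist');cv2.imwrite('pics/w5.png',a)
a=a[20:260,210:430];a=(255*(a/255.)**.5).astype(np.uint8)
cv2.imwrite('pics/c5.png',cv2.resize(a,None,fx=2.5,fy=2.5,interpolation=cv2.INTER_CUBIC))
E
```

```text
11.6833 [ 0.61225602 -0.0622081   0.19807872] [1.79991247e+02 3.67075316e-02 8.88507980e+01]
```

View pics/c5.png

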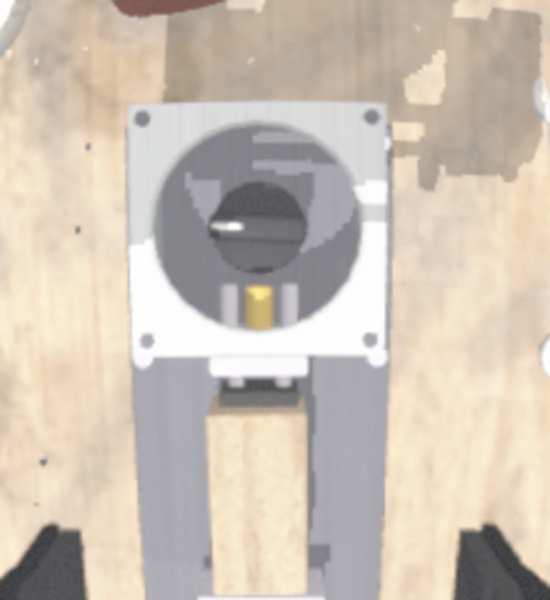

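The block lies between the stop and pad. The wing is at about (258,228), almost along jig x, and the opening's centre is at (257,226). That was the tenth picture, so from here I'll measure numerically.

```bash
python3 - <<'E'
from h import *
M=np.load('M5.npy');f=lambda c:np.array([210,20])+(np.array(c)+.5)/2.5-.5
print('q',np.round(telemetry.get_obs()['qpos'],1))
g=cast('wrist',f([(128,104),(387,102),(388,356),(133,357)]),.072,M);print('guard',g.round(4).tolist(),g.mean(0).round(4))
h=cast('wrist',f([(154,226),(362,226),(257,122),(257,331)]),.072,M);print('hole',h.round(4).tolist(),((h[0]+h[1])/2)[:1],((h[2]+h[3])/2)[1:2])
w=cast('wrist',f([(209,228),(307,229)]),.058,M);print('wing',w.round(4).tolist(),w.mean(0).round(4))
ft=cast('wrist',f([(259,182),(259,272)]),.026,M);print('foot',ft.round(4).tolist(),ft.mean(0))
b=cast('wrist',f([(259,287)]),.038,M);print('brass',b.round(4))
pb=cast('wrist',f([(220,392),(300,392)]),.048,M);print('pad-ish',pb.round(4).tolist())
a=cv2.imread('pics/w5.png').max(2)
for r in range(102,124):print(r,a[r,290:338:3].tolist())
E
```

```text
q [-33.5  17.4  45.7  89.6 -12.6  78.3  12.2]
guard [[0.5583, 0.0684, 0.072], [0.6627, 0.0666, 0.072], [0.6625, -0.0387, 0.072], [0.5564, -0.0368, 0.072]] [0.61   0.0149 0.072 ]
hole [[0.5676, 0.0172, 0.072], [0.6517, 0.0152, 0.072], [0.6103, 0.0583, 0.072], [0.6083, -0.0274, 0.072]] [0.60967599] [0.01543593]
wing [[0.5889, 0.0154, 0.058], [0.6301, 0.014, 0.058]] [0.6095 0.0147 0.058 ]
foot [[0.61, 0.0362, 0.026], [0.609, -0.0059, 0.026]] [0.60950762 0.01516872 0.026     ]
brass [[ 0.6091 -0.012   0.038 ]]
pad-ish [[0.5906, -0.0579, 0.048], [0.6265, -0.0587, 0.048]]
102 [119, 118, 106, 33, 33, 33, 34, 34, 36, 32, 36, 33, 34, 45, 76, 117]
103 [116, 119, 87, 32, 33, 34, 34, 35, 34, 35, 34, 34, 34, 40, 77, 117]
104 [117, 118, 61, 32, 29, 33, 34, 33, 33, 33, 33, 34, 34, 35, 75, 117]
105 [117, 115, 40, 29, 31, 31, 32, 31, 31, 32, 31, 32, 33, 33, 73, 117]
106 [104, 102, 33, 33, 34, 39, 39, 38, 38, 37, 35, 35, 32, 31, 69, 117]
107 [86, 85, 38, 38, 38, 49, 48, 48, 45, 44, 43, 40, 39, 38, 65, 117]
108 [76, 77, 67, 67, 83, 76, 52, 52, 51, 49, 50, 49, 47, 43, 56, 116]
109 [76, 74, 131, 139, 211
[... 335 characters left out ...]
8]
114 [74, 55, 27, 50, 52, 55, 54, 55, 56, 54, 55, 56, 57, 54, 78, 118]
115 [74, 64, 34, 41, 44, 44, 45, 47, 49, 48, 52, 51, 50, 51, 91, 118]
116 [74, 73, 46, 45, 48, 47, 47, 44, 43, 44, 42, 44, 43, 45, 99, 117]
117 [74, 72, 52, 53, 53, 56, 54, 50, 49, 47, 46, 44, 42, 45, 108, 117]
118 [75, 74, 55, 53, 54, 54, 54, 54, 53, 52, 52, 52, 51, 52, 116, 107]
119 [74, 73, 70, 52, 54, 55, 54, 54, 55, 55, 54, 53, 54, 62, 113, 77]
120 [73, 75, 76, 54, 55, 55, 54, 55, 54, 55, 55, 53, 53, 67, 97, 74]
121 [75, 75, 76, 53, 55, 56, 56, 56, 54, 53, 52, 53, 53, 63, 79, 73]
122 [74, 74, 76, 51, 54, 56, 55, 55, 56, 55, 53, 54, 52, 70, 74, 73]
123 [74, 74, 76, 58, 53, 56, 57, 56, 55, 57, 55, 54, 54, 74, 74, 74]
```

The wing is centred at (0.6096, 0.015) and its bar lies at -4.6°, so I want tool yaw 175.4°. I'll turn, part-close the fingers and position above the hole.

>>> arm_command:
  series: "0 0 0 -0.125 179;0 0 0 -0.125 179;0 0 0 -0.125 179;0 0 0 -0.125 179;0 0 0 -0.125 179;0 0 0 -0.125 179;0 0 0 -0.125 179;0 0 0 -0.125 179;0 0 0 -0.125 179;0 0 0 -0.125 179;0 0 0 -0.125 179;0 0 0 -0.125 179;0 0 0 -0.01 179;4 26 0 0 179;5 26 0 0 179;0 25 0 0 179;0 0 0 0 179;0 0 0 0 179;0 0 0 0 179"
  squeeze: 45

```text
time_s: 13.32
tool_pos: [0.6097, 0.0143, 0.1977]
tool_rot: [-179.9, 0.0, 175.2]
force: [-0.8, -0.7, -1.0]
grip_width: 0.0259
grasp_force: 0.0
```

```bash
python3 - <<'E'
from h import *
s=telemetry.get_obs();M=tool();print(s['time_s'],s['tool_pos'],s['tool_rot'],s['grip_width'],np.round(s['qpos'],1),s['wrist_torque'],s['force'])
print(shift(M,[.6096,.015,.0315]))
E
```

```text
13.3167 [0.60965271 0.01426948 0.19769789] [-1.79936790e+02  6.33583676e-03  1.75177160e+02] 0.02590862163841841 [-29.4  14.4  30.6  90.1  -7.4  77.6  87.2] [ 0.06235299 -0.05649091 -0.00065109] [-0.78972087 -0.67422677 -1.03506694]
[1.000e-01 9.000e-01 1.662e+02]
```

Aligned within 1 mm. Descending through the opening, slowly at the end.

>>> arm_command:
  series: "0 1 30 0 179;0 0 30 0 179;0 0 30 0 179;0 0 25 0 179;0 0 12 0 179;0 0 12 0 179;0 0 10 0 179;0 0 8 0 179;0 0 5 0 179;0 0 4 0 179;0 0 0 0 179"

```text
time_s: 14.23
tool_pos: [0.6098, 0.0169, 0.0315]
tool_rot: [180.0, -0.0, 175.4]
force: [-0.0, 0.5, -0.3]
grip_width: 0.026
grasp_force: 0.0
```

>>> arm_command:
  series: "0 0 0 0 255;0 0 0 0 255;0 0 0 0 255;0 0 0 0 255;0 0 0 0 255;0 0 0 0 255"

```text
time_s: 14.73
tool_pos: [0.6099, 0.0169, 0.0319]
tool_rot: [180.0, 0.0, 175.4]
force: [0.3, 0.2, 0.4]
grip_width: 0.0014
grasp_force: 0.0
```

```bash
cat > s.py <<'E'
from h import *
# averaged state over n short holds
import sys
n=int(sys.argv[1]) if len(sys.argv)>1 else 0
o=[telemetry.get_obs()]
for i in range(n): cams.read_camera('side');o.append(telemetry.get_obs())
s=o[-1];print('t',round(s['time_s'],2),'pos',np.round(s['tool_pos'],4),'yaw',np.round(s['tool_rot'],2),'w',round(s['grip_width'],4),'g',round(s['grasp_force'],1))
print('F',np.mean([x['force'] for x in o],0).round(2),'T0',np.round(o[0]['wrist_torque'],3),'Tmean',np.mean([x['wrist_torque'] for x in o],0).round(3),'sdz',np.std([x['wrist_torque'][2] for x in o]).round(3),'q7',round(s['qpos'][6],2))
E
python3 s.py 4
```

```text
t 14.93 pos [0.6098 0.0169 0.0317] yaw [179.99   0.   175.37] w 0.0004 g 0.0
F [0.05 0.24 0.32] T0 [-0.028  0.073  0.036] Tmean [-0.001  0.007 -0.   ] sdz 0.026 q7 90.73
```

The fingers closed to zero width with no grip force, so the wing isn't between the pads. I'll reopen, go up and re-measure the knob from above by numbers.

>>> arm_command:
  series: "0 0 0 0 179;0 0 0 0 179;0 0 0 0 179;0 0 0 0 179;0 0 -10 0 179;0 0 -30 0 179;0 0 -41 0 179;0 0 -41 0 179;0 0 -41 0 179;-25 0 0 0 179;-25 0 0 0 179;-26 0 0 0 179;0 0 0 0 179;0 0 0 0 179;0 0 0 0 179"

```text
time_s: 16.18
tool_pos: [0.6849, 0.0104, 0.1948]
tool_rot: [-180.0, -0.0, 175.3]
force: [-0.3, -0.9, 0.4]
grip_width: 0.0257
grasp_force: 0.0
```

```bash
python3 - <<'E'
from h import *
s=telemetry.get_obs();print(s['time_s'],s['tool_pos'],s['tool_rot'],s['grip_width'])
M=tool();np.save('M6.npy',M);a=cams.read_camera('wrist');cv2.imwrite('pics/w6.png',a)
c=cams.calibration('wrist');K=np.array(c['K']);H=M@np.array(c['hand_eye'])
def proj(p):
    q=(np.array(p)-H[:3,3])@H[:3,:3];r=np.arctan2(np.hypot(q[0],q[1]),q[2]);return K[:2,2]+K[0,0]*r*q[:2]/np.hypot(q[0],q[1])
u=proj([.6097,.0152,.058]);print('expected',u, 'hole edges',proj([.6527,.0152,.072]),proj([.6097,.0582,.072]))
x,y=u.round().astype(int);g=a.max(2)
for r in range(y-26,y+27,2):print(r,' '.join('%3d'%v for v in g[r,x-26:x+27:2]))
E
```

```text
16.1833 [0.68488035 0.01043532 0.19478981] [-1.79985029e+02 -4.59972047e-02  1.75344502e+02] 0.02573486264625306
expected [315.58335771 111.37666063] hole edges [318.9998411  153.61039686] [358.34092456 108.4297983 ]
85  81  81  82  80  80  81  81  80  81  81  81  82  82  82  81  83  83 106 124 132 132 131 131 130 131 129 130
87  82  81  82  82  82  80  82  81  81  81  81  83  82  82  84 110 127 131 129 129 131 130 131 130 129 131 128
89  83  83  84  83  81  83  83  82  83  82  83  84  82  87 123 128 130 130 127 128 128 128 128 128 129 128 127
91  84  83  83  83  84  82  81  82  82  81  82  77  66  75 102 122 128 128 129 130 129 129 129 129 130 129 128
93  83  83  83  83  82  83  81  81  83  77  59  60 149 193  53  61 106 126 131 132 133 133 132 131 132 131 131
95  84  85  84  85  84  84  82  83  64  62  45  70 212 253  58  44  55  58  80 128 131 130 134 134 133 134 133
97 111  88  83  83  84  84  75  64  61  63  45  68 212 253  59  42  40  38  38  61  83  87 110 110 111 131 130
99 161 102  84  85  83  79  60  63  64  62  46  69 212 254  58  42  38  38  39  37  53  80  82  82  86 128
[... 1432 characters left out ...]
  75  81  80  81  83 127 129
127 171 164 100  81  80  81  81  80  64  64  48  58  60  55  52  41  37  45  72  82  81  81  81  82  84 128 131
129 103  93  85  80  81  82  81  81  86 122 106  53  54  51  50  56  79  83  79  82  79  81  82  82  83 126 129
131  82  81  79  79  80  80  79  80  83 103 125 111 108 107 107 120 128 125  85  90 111 111 110 110 110 127 128
133  81  80  82  81  81  79  80  80  80  84 127 129 130 128 129 131 129 128 128 128 129 131 130 129 130 130 130
135  80  82  80  82  81  80  81  81  81  84 126 131 131 131 131 131 130 128 130 130 130 130 130 130 130 131 131
137  82  82  80  82  82  82  81  81  82  82  88 104 130 132 131 131 132 133 131 132 133 131 133 132 132 131 131
```

The wing is still there, aligned with the tool and where expected (centre at about (314,111)). I'll check its height against the oblique views.

```bash
python3 - <<'E'
from h import *
M4=np.load('M4.npy');a=cv2.imread('pics/w4.png').max(2)
for r in range(14,62,3):print(r,a[r,284:342:4].tolist())
for n in '456':
  M=np.load(f'M{n}.npy');print((M@np.array(cams.calibration('wrist')['hand_eye']))[:3,3].round(4))
for z in(.026,.04,.058,.072):print(z,cast('wrist',[(311,40),(311,45),(311,67)],z,M4)[:,1].round(4),cast('wrist',[(313,107),(313,115)],z,np.load('M5.npy'))[:,1].round(4))
s=cv2.imread('pics/scene0.png').max(2)
for r in range(184,212,2):print(r,s[r,296:336:2].tolist())
C=T(*[cams.calibration('scene')[k] for k in('origin','rotation')]);K=np.array(cams.calibration('scene')['K'])
for p in([.5889,.0165,.058],[.6304,.0132,.058],[.6096,.015,.026],[.6096,.015,.072]):
  q=(np.array(p)-C[:3,3])@C[:3,:3];print(p,(K@q/q[2])[:2].round(1))
E
```

```text
14 [121, 125, 105, 75, 41, 36, 37, 35, 38, 39, 40, 74, 75, 75, 76]
17 [117, 120, 87, 37, 38, 37, 36, 36, 35, 37, 37, 39, 75, 76, 76]
20 [47, 48, 45, 44, 42, 44, 41, 41, 32, 33, 34, 31, 32, 62, 73]
23 [119, 76, 69, 69, 44, 51, 51, 51, 35, 36, 36, 36, 37, 35, 33]
26 [208, 197, 206, 207, 84, 37, 38, 38, 37, 37, 37, 37, 35, 37, 35]
29 [32, 34, 36, 35, 35, 38, 35, 36, 38, 37, 37, 38, 37, 39, 37]
32 [26, 29, 29, 26, 30, 30, 31, 31, 31, 32, 33, 34, 36, 37, 34]
35 [23, 22, 20, 22, 24, 23, 23, 20, 27, 26, 24, 25, 27, 28, 27]
38 [23, 16, 20, 22, 21, 20, 19, 21, 20, 23, 20, 19, 23, 22, 20]
41 [30, 22, 21, 21, 20, 20, 22, 21, 22, 20, 19, 23, 19, 21, 23]
44 [48, 30, 27, 29, 24, 27, 20, 25, 20, 21, 20, 22, 22, 21, 43]
47 [50, 38, 37, 37, 39, 37, 39, 38, 39, 38, 38, 39, 37, 35, 65]
50 [65, 35, 37, 37, 36, 37, 39, 36, 39, 37, 37, 37, 37, 37, 75]
53 [78, 31, 36, 38, 36, 37, 39, 39, 38, 40, 39, 35, 35, 28, 77]
56 [78, 59, 37, 37, 38, 37, 37, 35, 37, 36, 38, 37, 32, 69, 77]
59 [79, 78, 23, 35, 35, 37, 38, 37, 36, 37, 37, 32, 37, 78, 78]
[ 0.6122 -0.0409  0.2544]
[0.6146 0.0142 0.3876]
[0.6091 0.0175 0.
[... 1029 characters left out ...]
 98, 49, 26, 20, 44, 76, 81, 78, 150, 237, 235, 172]
202 [236, 248, 247, 205, 115, 96, 90, 108, 114, 40, 20, 19, 49, 76, 64, 116, 225, 233, 172, 115]
204 [127, 198, 240, 245, 217, 141, 84, 42, 32, 18, 20, 17, 48, 99, 154, 229, 233, 173, 115, 107]
206 [97, 105, 143, 202, 240, 243, 204, 150, 114, 87, 88, 136, 180, 227, 239, 234, 172, 115, 112, 172]
208 [98, 98, 97, 109, 150, 215, 242, 245, 241, 238, 239, 245, 245, 246, 237, 172, 114, 112, 179, 232]
210 [98, 98, 97, 97, 98, 111, 153, 215, 241, 245, 244, 242, 245, 238, 175, 115, 126, 201, 234, 217]
[0.5889, 0.0165, 0.058] [309.4 202.9]
[0.6304, 0.0132, 0.058] [318.9 195.1]
[0.6096, 0.015, 0.026] [314.2 206.6]
[0.6096, 0.015, 0.072] [314.1 195.5]
```

Both oblique rows agree with the wing's stated height and place, so the geometry holds. I'll go back and close in stages to see what the fingers meet.

>>> arm_command:
  series: "25 -1 0 0 179;25 -1 0 0 179;25 0 0 0 179;0 0 30 0 179;0 0 30 0 179;0 0 30 0 179;0 0 25 0 179;0 0 12 0 179;0 0 12 0 179;0 0 10 0 179;0 0 8 0 179;0 0 5 0 179;0 0 2 0 179;0 0 0 0 200;0 0 0 0 200;0 0 0 0 200;0 0 0 0 215;0 0 0 0 215;0 0 0 0 215"

```text
time_s: 17.82
tool_pos: [0.6108, 0.0148, 0.0309]
tool_rot: [180.0, 0.0, 175.4]
force: [-1.0, 0.3, -0.1]
grip_width: 0.0144
grasp_force: 0.0
```

```bash
python3 s.py 1; python3 - <<'E'
from h import *
M=tool();np.save('M7.npy',M);a=cams.read_camera('wrist');cv2.imwrite('pics/w7.png',a);g=a.max(2)
c=cams.calibration('wrist');K=np.array(c['K']);H=M@np.array(c['hand_eye'])
def proj(p):
    q=(np.array(p)-H[:3,3])@H[:3,:3];r=np.arctan2(np.hypot(q[0],q[1]),q[2]);return (K[:2,2]+K[0,0]*r*q[:2]/np.hypot(q[0],q[1])).round(0)
for p in([.5887,.0165,.058],[.6304,.0132,.058],[.5667,.0185,.072],[.6096,.015,.058],M[:3,3]):print(p,proj(p))
for r in range(150,290,5):print(r,' '.join('%3d'%v for v in g[r,270:371:4]))
E
```

```text
t 17.87 pos [0.6107 0.0148 0.0308] yaw [1.7999e+02 2.0000e-02 1.7537e+02] w 0.014 g 0.0
F [-0.36  0.13  0.29] T0 [ 0.001  0.01  -0.046] Tmean [-0.017  0.022 -0.027] sdz 0.019 q7 91.2
[0.5887, 0.0165, 0.058] [316. 210.]
[0.6304, 0.0132, 0.058] [316. 276.]
[0.5667, 0.0185, 0.072] [316. 176.]
[0.6096, 0.015, 0.058] [316. 245.]
[0.61073148 0.0148109  0.0308497 ] [316. 229.]
150 118 117 117 117 116 117 116 115 115 115 115 115 114 114 114 114 115 114 115 114 115 115 113 114 114 111
155 117 114 115 115 114 115 115 114 117 117 118 119 129 136 141 158 162 169 175 202 225 235 240 247 249 250
160 203 231 234 249 253 254 254 254 254 254 254 254 254 254 254 254 254 254 254 255 254 255 255 255 255 255
165 255 255 255 255 255 255 255 255 255 255 255 255 255 255 255 255 254 254 254 254 254 254 254 254 254 254
170 255 254 254 254 254 254 254 255 254 255 255 254 254 254 254 254 254 254 254 254 254 254 254 254 254 254
175 254 254 254 254 254 254 254 252 246 235 211 204 218 227 239 244 248 254 254 254 254 254 254 254 254 254
180 254 254 254 250 222 133  90  81  78  80  79  80  80 126 126 126 127 130 192
[... 1596 characters left out ...]
  36  45  48  34  34  33  23  24  56 102  43  43  43
260  42  41 140  88  27  25  33  31  34  58  31  35  35  37  43  45  31  34  33  25  24 136 184  45  44  42
265  43  61 140 119  24  24  34  37  33  57  31  34  35  37  53  49  33  33  32  24  26 110 219  46  42  40
270  74  80 137  79  79  77  96  96  96  96  96  95  95  94  96  93  96  96  96  97  97  97 219  70  79  79
275  80 111 129  87  85 105 123 123 122 122 123 123 123 122 122 124 124 123 124 125 125 124 211  79  83  83
280  82 133 129  94  93 149 150 149 148 148 148 149 149 149 150 147 150 149 150 148 148 138 227  95  82  84
285  83 129 134  98  98 136 136 138 138 140 141 142 143 142 140 103 103 102 101 102 102  98 233  91  84  85
```

The wing's index mark is visible at columns 314-318, with finger edges either side of it at about 306 and 327, so the wing is between them at 14 mm opening. Closing further.

>>> arm_command:
  series: "0 0 0 0 225;0 0 0 0 225;0 0 0 0 225"
  squeeze: 45

```text
time_s: 18.17
tool_pos: [0.6108, 0.0144, 0.031]
tool_rot: [-180.0, 0.0, 175.4]
force: [-1.2, -0.9, 2.8]
grip_width: 0.0108
grasp_force: 0.9
```

```bash
python3 s.py 2
```

```text
t 18.27 pos [0.6109 0.0145 0.0311] yaw [-1.8000e+02  3.0000e-02  1.7536e+02] w 0.0106 g 1.4
F [-1.33 -1.06  2.76] T0 [-0.102  0.149 -0.   ] Tmean [-0.164  0.149 -0.028] sdz 0.046 q7 91.19
```

>>> arm_command:
  series: "0 0 0 0 232;0 0 0 0 232"

```text
time_s: 18.43
tool_pos: [0.611, 0.0147, 0.0311]
tool_rot: [180.0, 0.0, 175.4]
force: [-0.3, -1.1, 3.7]
grip_width: 0.0084
grasp_force: 1.8
```

```bash
python3 s.py 2
```

```text
t 18.53 pos [0.611  0.0147 0.031 ] yaw [1.7999e+02 5.0000e-02 1.7537e+02] w 0.0082 g 2.0
F [-0.32 -1.    3.97] T0 [-0.226  0.107 -0.008] Tmean [-0.219  0.116 -0.006] sdz 0.003 q7 91.19
```

>>> arm_command:
  series: "0 0 0 0 255;0 0 0 0 255"

```text
time_s: 18.7
tool_pos: [0.6111, 0.0148, 0.0311]
tool_rot: [180.0, 0.1, 175.4]
force: [-0.4, -1.4, 4.4]
grip_width: 0.0027
grasp_force: 2.4
```

```bash
python3 s.py 2
```

```text
t 18.8 pos [0.6111 0.015  0.0311] yaw [1.7997e+02 6.0000e-02 1.7537e+02] w 0.001 g 2.6
F [-0.47 -1.39  4.88] T0 [-0.168  0.044  0.028] Tmean [-0.101  0.06   0.021] sdz 0.01 q7 91.2
```

```bash
python3 - <<'E'
from h import *
a=cams.read_camera('wrist');cv2.imwrite('pics/w8.png',a);g=a.max(2);o=cv2.imread('pics/w7.png').max(2)
for r in range(190,270,5):print(r,' '.join('%3d'%v for v in g[r,278:359:3]))
d=cv2.absdiff(a,cv2.imread('pics/w7.png')).max(2)>25
for r in range(190,400,15):
  x=np.flatnonzero(d[r]);print(r,x[:1],x[-1:],len(x))
E
```

```text
190  81  81  83  81  80  80  80  81  79  49  36  29  26  26  25  33  40  62  80  85 125 126 127 130 130 128  82
195  81  81  82  83  80  80  49  25  26  34  32  26  25  27  25  32  42  38  23  32  68  80  79  78  79  79  78
200  78  79  80  79  76  28  28  32  33  30  23  25  24  23  27  23  29  34  34  30  26  51  80  80  80  80  81
205  80  81  79  73  25  33  31  33  32  33  23  27  26  27  26  25  30  32  33  32  34  30  45  79  80  79  80
210  79  80  79  37  33  33  32  31  31  31  29  35  34  35  35  32  27  31  34  31  32  32  31  71  78  78  79
215  78  79  77  33  31  32  33  34  32  29  29  31 133 204  34  35  32  31  33  32  35  34  33  53  79  78  81
220  79  79  67  34  34  33  33  32  32  30  31  33 134 205  36  33  30  33  33  32  33  32  33  36  79  78  79
225  79  80  70  34  32  31  31  32  32  28  30  33 134 205  36  35  31  32  32  32  32  32  31  42  81  79  81
230  79  80  78  34  33  34  34  35  29  24  30  30 132 205  37  35  30  27  27  32  33  32  31  69  79  79  79
235  80  79  81  71  32  31  32  32  23  26  29  34  34  35  33  33  29  23  22  28  30  32 
[... 238 characters left out ...]
3  45
250  42  41  44  43  44  44  43  43  28  24  32  34  34  33  34  34  33  26  25  41  44  42  44  42  43  44  44
255  42  43  41  44  42  42  43  62  72  29  34  34  35  30  32  35  32  35  46  89  44  43  41  38  40  40  39
260  43  41  43  43  40  40  40 120 131  27  33  35  35  32  32  33  34  29 122 177  46  43  41  41  40  41  39
265  42  41  41  41  40  41  42 132 139  27  32  33  34  33  33  33  34  29 118 222  61  43  44  42  42  44  41
190 [267] [628] 25
205 [211] [625] 37
220 [244] [551] 4
235 [98] [346] 5
250 [24] [583] 40
265 [179] [461] 69
280 [142] [484] 108
295 [4] [469] 115
310 [6] [468] 111
325 [0] [606] 2
340 [] [] 0
355 [611] [632] 2
370 [432] [607] 6
385 [53] [579] 4
```

The images show the jaws ended up about 13 mm apart, on either side of the 12 mm wing, although the width reads near zero. I'll test by turning slightly clockwise and watching the torque.

>>> arm_command:
  series: "0 0 0 0.04 255;0 0 0 0.04 255;0 0 0 0.04 255"
  squeeze: 50

```text
time_s: 19.1
tool_pos: [0.6112, 0.0152, 0.0311]
tool_rot: [180.0, 0.1, 168.4]
force: [0.5, 0.3, 5.0]
grip_width: 0.0002
grasp_force: 2.6
```

```bash
python3 s.py 1;  python3 - <<'E'
from h import *
a=cams.read_camera('wrist');cv2.imwrite('pics/w9.png',a);g=a.max(2)
for r in range(205,270,6):print(r,' '.join('%3d'%v for v in g[r,278:359:3]))
E
```

```text
t 19.15 pos [0.6111 0.0152 0.0311] yaw [1.7996e+02 5.0000e-02 1.6828e+02] w 0.0006 g 2.6
F [ 0.03 -0.11  5.35] T0 [-0.108  0.011  0.01 ] Tmean [-0.089 -0.007  0.019] sdz 0.01 q7 84.58
205  81  81  80  74  28  33  33  34  29  22  24  27  26  26  25  33  34  33  35  34  34  26  60  80  79  80  81
211  81  81  79  30  34  31  35  32  28  31  34  42  36  37  34  29  33  33  33  33  34  35  32  81  81  83  83
217  80  80  58  32  33  32  35  34  28  32  44 215  94  34  34  26  34  32  34  34  34  34  32  54  81  81  80
223  81  81  52  35  34  34  32  31  31  31  34 187 159  38  34  27  33  34  34  36  34  33  37  57  82  83  80
229  81  82  75  33  31  35  34  34  32  29  34 110 204  36  36  32  32  31  33  34  31  33  37  71  82  82  80
235  81  81  82  65  33  35  32  33  25  25  24  35  35  36  33  34  32  23  26  31  32  35  60  82  81  83  82
241  55  55  57  58  52  38  38  38  27  22  29  35  35  33  35  34  33  24  25  38  41  50  58  56  57  55  54
247  43  42  42  40  41  40  42  43  33  25  32  37  35  34  35  35  35  25  23  44  43  43  43  43  42  42  44
253  40  41  41  42  42  44  42  42  31  26  34  36  35  33  34  32  35  28  26  46  41  42  43  44  42  43  43
259  40  41  41  43  43  43  44  60 142  44  35  36  36  31  34  34  36  31 161 138  44  42  43  43  43  42  41
265  42  43  41  43  42  42  42  72 163  64  36  34  35  35  35  36  34  26 158 217  44  40  42  42  43  41  41
```

The tool turned 7° with no torque and the wing stayed put, while the vertical force is +5 N. So the closed tips are resting on top of the wing, and they end higher than the TCP reading suggests. I'll reopen, turn back and go lower in small steps watching the force.

>>> arm_command:
  series: "0 0 -3 0 179;0 0 0 0 179;0 0 0 -0.06 179;0 0 0 -0.06 179;0 0 3 0 179;0 0 2 0 179;0 0 2 0 179;0 0 0 0 179"

```text
time_s: 19.87
tool_pos: [0.6099, 0.0149, 0.0257]
tool_rot: [-180.0, -0.1, 175.3]
force: [0.0, -0.5, 0.3]
grip_width: 0.0253
grasp_force: 0.0
```

>>> arm_command:
  series: "0 0 2 0 179;0 0 2 0 179;0 0 0 0 179"

```text
time_s: 20.12
tool_pos: [0.6103, 0.0149, 0.0221]
tool_rot: [-180.0, -0.0, 175.4]
force: [-0.3, -1.1, -0.1]
grip_width: 0.0258
grasp_force: 0.0
```

There is no contact at TCP z 0.022, which is below the foot's top, so the tips do end higher than nominal. I'll go on to 0.012, still above the body-to-guard clearance, and close again.

>>> arm_command:
  series: "0 0 2 0 179;0 0 2 0 179;0 0 2 0 179;0 0 2 0 179;0 0 2 0 179;0 0 0 0 179"

```text
time_s: 20.62
tool_pos: [0.6102, 0.0149, 0.0121]
tool_rot: [-180.0, -0.0, 175.4]
force: [0.8, 0.7, -0.5]
grip_width: 0.0258
grasp_force: 0.0
```

>>> arm_command:
  series: "0 0 0 0 215;0 0 0 0 215;0 0 0 0 225;0 0 0 0 225;0 0 0 0 255;0 0 0 0 255"
  squeeze: 20

```text
time_s: 21.12
tool_pos: [0.6107, 0.0142, 0.0128]
tool_rot: [-180.0, 0.0, 175.4]
force: [0.2, -0.9, 1.0]
grip_width: 0.0118
grasp_force: 20.0
```

```bash
python3 s.py 2
```

```text
t 21.22 pos [0.6107 0.0142 0.0128] yaw [-1.7997e+02  2.0000e-02  1.7536e+02] w 0.0118 g 20.0
F [ 0.1  -1.37  0.81] T0 [-0.322  0.062  0.029] Tmean [-0.386  0.044  0.036] sdz 0.026 q7 91.73
```

The wing is now gripped (11.8 mm, 20 N). I'll raise the squeeze and turn clockwise 0.4 rad while watching the torque.

>>> arm_command:
  series: "0 0 0 0 255;0 0 0 0 255;0 0 0 0.04 255;0 0 0 0.04 255;0 0 0 0.04 255;0 0 0 0.04 255;0 0 0 0.04 255"
  squeeze: 55

```text
time_s: 21.8
tool_pos: [0.6106, 0.0139, 0.0128]
tool_rot: [-179.9, 0.0, 163.8]
force: [0.2, -3.3, 1.0]
grip_width: 0.0116
grasp_force: 55.1
```

```bash
python3 s.py 3
```

```text
t 21.95 pos [0.6106 0.0139 0.0128] yaw [-1.7994e+02  2.0000e-02  1.6395e+02] w 0.0113 g 55.0
F [-0.11 -3.48  1.47] T0 [-0.792  0.08   0.326] Tmean [-0.821  0.125  0.208] sdz 0.071 q7 81.2
```

>>> arm_command:
  series: "0 0 0 0.04 255;0 0 0 0.04 255;0 0 0 0.04 255;0 0 0 0.04 255;0 0 0 0.04 255"

```text
time_s: 22.37
tool_pos: [0.6105, 0.0136, 0.0128]
tool_rot: [-179.9, 0.0, 152.4]
force: [-0.5, -5.0, 2.0]
grip_width: 0.0118
grasp_force: 55.1
```

```bash
python3 s.py 3
```

```text
t 22.52 pos [0.6105 0.0136 0.0128] yaw [-1.7994e+02  3.0000e-02  1.5251e+02] w 0.0113 g 55.0
F [-0.84 -4.75  2.36] T0 [-1.036  0.188  0.335] Tmean [-1.106  0.249  0.232] sdz 0.065 q7 70.69
```

The knob turns with about 0.33 N m while moving. Continuing in steps.

>>> arm_command:
  series: "0 0 0 0.04 255;0 0 0 0.04 255;0 0 0 0.04 255;0 0 0 0.04 255"

```text
time_s: 22.85
tool_pos: [0.6104, 0.0133, 0.0128]
tool_rot: [-179.9, 0.0, 143.3]
force: [-1.5, -6.2, 2.2]
grip_width: 0.0112
grasp_force: 55.1
```

```bash
python3 s.py 0
```

```text
t 22.85 pos [0.6104 0.0133 0.0128] yaw [-1.7992e+02  3.0000e-02  1.4326e+02] w 0.0112 g 55.1
F [-1.48 -6.18  2.19] T0 [-1.319  0.366  0.368] Tmean [-1.319  0.366  0.368] sdz 0.0 q7 62.21
```

>>> arm_command:
  series: "0 0 0 0.04 255;0 0 0 0.04 255"

```text
time_s: 23.02
tool_pos: [0.6103, 0.0132, 0.0128]
tool_rot: [-179.9, 0.0, 138.7]
force: [-1.9, -5.6, 4.0]
grip_width: 0.0112
grasp_force: 55.1
```

```bash
python3 s.py 0
```

```text
t 23.02 pos [0.6103 0.0132 0.0128] yaw [-1.7991e+02  4.0000e-02  1.3868e+02] w 0.0112 g 55.1
F [-1.87 -5.58  3.97] T0 [-1.408  0.422  0.371] Tmean [-1.408  0.422  0.371] sdz 0.0 q7 58.02
```

>>> arm_command:
  series: "0 0 0 0.04 255;0 0 0 0.04 255"

```text
time_s: 23.18
tool_pos: [0.6102, 0.0131, 0.0128]
tool_rot: [-179.9, 0.0, 134.1]
force: [-1.4, -6.2, 3.7]
grip_width: 0.0118
grasp_force: 55.1
```

```bash
python3 s.py 0
```

```text
t 23.18 pos [0.6102 0.0131 0.0128] yaw [-1.799e+02  4.000e-02  1.341e+02] w 0.0118 g 55.1
F [-1.38 -6.23  3.73] T0 [-1.433  0.53   0.401] Tmean [-1.433  0.53   0.401] sdz 0.0 q7 53.84
```

>>> arm_command:
  series: "0 0 0 0.03 255"

```text
time_s: 23.27
tool_pos: [0.6101, 0.0131, 0.0128]
tool_rot: [-179.9, 0.0, 132.4]
force: [-1.5, -6.3, 4.3]
grip_width: 0.0117
grasp_force: 55.1
```

```bash
python3 s.py 0
```

```text
t 23.27 pos [0.6101 0.0131 0.0128] yaw [-1.7989e+02  4.0000e-02  1.3239e+02] w 0.0117 g 55.1
F [-1.52 -6.31  4.28] T0 [-1.436  0.489  0.445] Tmean [-1.436  0.489  0.445] sdz 0.0 q7 52.28
```

>>> arm_command:
  series: "0 0 0 0.03 255"

```text
time_s: 23.35
tool_pos: [0.6101, 0.013, 0.0128]
tool_rot: [-179.9, 0.0, 130.7]
force: [-3.3, -6.1, 3.7]
grip_width: 0.0115
grasp_force: 55.1
```

```bash
python3 s.py 0
```

```text
t 23.35 pos [0.6101 0.013  0.0128] yaw [-1.7989e+02  5.0000e-02  1.3069e+02] w 0.0115 g 55.1
F [-3.26 -6.15  3.73] T0 [-1.455  0.582  0.464] Tmean [-1.455  0.582  0.464] sdz 0.0 q7 50.73
```

>>> arm_command:
  series: "0 0 0 0.03 255"

```text
time_s: 23.43
tool_pos: [0.61, 0.013, 0.0128]
tool_rot: [-179.9, 0.0, 129.0]
force: [-2.4, -6.6, 4.3]
grip_width: 0.0117
grasp_force: 55.1
```

```bash
python3 s.py 0; cp pics/w7.png /tmp/; python3 - <<'E'
from h import *
M=tool();a=cams.read_camera('wrist');np.save('M10.npy',M);cv2.imwrite('pics/w10.png',a)
c=cams.calibration('wrist');K=np.array(c['K']);H=M@np.array(c['hand_eye'])
def proj(p):
    q=(np.array(p)-H[:3,3])@H[:3,:3];r=np.arctan2(np.hypot(q[0],q[1]),q[2]);return (K[:2,2]+K[0,0]*r*q[:2]/np.hypot(q[0],q[1])).round(0)
for n,p in dict(stop=[.6065,-.1628,.044],pad=[.608,-.0648,.048],blk=[.607,-.1144,.055]).items():print(n,proj(p))
E
```

```text
t 23.43 pos [0.61   0.013  0.0128] yaw [-1.7988e+02  5.0000e-02  1.2898e+02] w 0.0117 g 55.1
F [-2.43 -6.58  4.32] T0 [-1.481  0.553  0.442] Tmean [-1.481  0.553  0.442] sdz 0.0 q7 49.17
stop [183. 386.]
pad [239. 331.]
blk [203. 371.]
```

The fitted onset is at about 0.62 rad of turn (gap ≈97 mm, which agrees with the pictures), so I'm at roughly 11 N now. Two more small steps.

>>> arm_command:
  series: "0 0 0 0.03 255"

```text
time_s: 23.57
tool_pos: [0.61, 0.0129, 0.0128]
tool_rot: [-179.9, 0.0, 127.3]
force: [-2.7, -7.3, 4.7]
grip_width: 0.0114
grasp_force: 55.1
```

```bash
python3 s.py 0
```

```text
t 23.57 pos [0.61   0.0129 0.0128] yaw [-1.7988e+02  5.0000e-02  1.2732e+02] w 0.0114 g 55.1
F [-2.69 -7.34  4.66] T0 [-1.478  0.614  0.443] Tmean [-1.478  0.614  0.443] sdz 0.0 q7 47.66
```

>>> arm_command:
  series: "0 0 0 0.03 255"

```text
time_s: 23.65
tool_pos: [0.6099, 0.0129, 0.0128]
tool_rot: [-179.9, 0.0, 125.6]
force: [-3.3, -6.3, 4.8]
grip_width: 0.0114
grasp_force: 55.2
```

```bash
python3 s.py 0
```

```text
t 23.65 pos [0.6099 0.0129 0.0128] yaw [-1.7987e+02  5.0000e-02  1.2555e+02] w 0.0114 g 55.2
F [-3.31 -6.32  4.75] T0 [-1.422  0.652  0.471] Tmean [-1.422  0.652  0.471] sdz 0.0 q7 46.05
```

The estimate is about 12-14 N (total turn 0.87 rad, torque 0.47). I'll add 0.02 rad, then let go and lift straight out.

>>> arm_command:
  series: "0 0 0 0.02 255"

```text
time_s: 23.73
tool_pos: [0.6099, 0.0129, 0.0128]
tool_rot: [-179.9, 0.1, 124.4]
force: [-2.2, -5.8, 4.5]
grip_width: 0.0114
grasp_force: 55.2
```

```bash
python3 s.py 0
```

```text
t 23.73 pos [0.6099 0.0129 0.0128] yaw [-1.7987e+02  6.0000e-02  1.2440e+02] w 0.0114 g 55.2
F [-2.17 -5.84  4.55] T0 [-1.486  0.605  0.448] Tmean [-1.486  0.605  0.448] sdz 0.0 q7 45.01
```

>>> arm_command:
  series: "0 0 0 0 179;0 0 0 0 179;0 0 0 0 179;0 0 0 0 179;0 0 0 0 179"

```text
time_s: 24.15
tool_pos: [0.6107, 0.016, 0.0125]
tool_rot: [180.0, -0.1, 124.5]
force: [0.5, -0.8, 0.6]
grip_width: 0.0253
grasp_force: 0.0
```

Released. I'll lift out, return to the earlier viewing pose and compare the pad and crossbar positions to check the spring compression.

>>> arm_command:
  series: "0 0 -5 0 179;0 0 -20 0 179;0 0 -40 0 179;0 0 -40 0 179;0 0 -40 0 179;0 0 -40 0 179;0 0 0 0.12 179;0 0 0 0.12 179;0 0 0 0.12 179;0 0 0 0.12 179;0 0 0 0.12 179;0 0 0 0.02 179;-26 1 0 0 179;-26 0 0 0 179;-26 0 0 0 179;0 0 0 0 0;0 0 0 0 0;0 0 0 0 0"

```text
time_s: 25.65
tool_pos: [0.6102, -0.0625, 0.1977]
tool_rot: [180.0, -0.1, 89.0]
force: [0.1, 1.9, 0.4]
grip_width: 0.0389
grasp_force: 0.0
```

```bash
python3 - <<'E'
from h import *
s=telemetry.get_obs();print(s['time_s'],s['tool_pos'],s['tool_rot'])
M=tool();np.save('M11.npy',M);a=cams.read_camera('wrist');cv2.imwrite('pics/w11.png',a)
def prof(n,img,cols=(300,308,314,320,326)):
    g=img.max(2);print(n);[print(c,g[155:185,c].tolist()) for c in cols]
prof('w5',cv2.imread('pics/w5.png'));prof('w11',a)
g=a.max(2)
for r in range(90,132,2):print(r,g[r,290:340:2].tolist())
E
```

```text
25.65 [ 0.61015164 -0.06248396  0.19773874] [ 1.79990437e+02 -6.15698083e-02  8.89527805e+01]
w5
300 [253, 253, 253, 253, 253, 253, 236, 230, 242, 250, 252, 253, 254, 254, 247, 185, 94, 55, 43, 36, 30, 34, 47, 55, 55, 56, 59, 76, 112, 122]
308 [254, 254, 254, 254, 254, 253, 238, 232, 244, 250, 251, 251, 252, 252, 241, 173, 84, 49, 44, 37, 31, 35, 46, 54, 55, 56, 57, 77, 119, 126]
314 [253, 253, 253, 254, 254, 253, 237, 232, 245, 250, 250, 250, 251, 252, 238, 168, 77, 34, 29, 28, 30, 36, 49, 55, 54, 55, 57, 78, 117, 126]
320 [253, 253, 253, 253, 253, 253, 238, 232, 245, 250, 250, 249, 251, 251, 238, 179, 119, 97, 80, 55, 31, 37, 49, 53, 55, 55, 57, 79, 121, 131]
326 [253, 253, 253, 253, 253, 253, 237, 232, 244, 250, 250, 249, 250, 250, 236, 181, 119, 98, 82, 57, 34, 36, 47, 53, 53, 55, 58, 81, 123, 133]
w11
300 [254, 254, 254, 254, 253, 253, 231, 168, 125, 119, 120, 129, 135, 137, 140, 179, 235, 251, 252, 253, 254, 254, 254, 232, 144, 70, 49, 44, 52, 57]
308 [255, 255, 255, 254, 254, 253, 226, 146, 95, 92, 108, 135, 136, 136, 141, 181, 236, 251, 252, 252, 253, 254, 254, 237, 166, 92, 
[... 2075 characters left out ...]
, 58, 57, 56, 37, 54, 61, 60, 57, 51, 40, 35, 54, 92, 126, 124, 116]
120 [79, 78, 79, 79, 80, 60, 59, 58, 59, 59, 60, 60, 53, 48, 60, 62, 58, 55, 49, 40, 53, 106, 110, 83, 80]
122 [79, 79, 79, 79, 82, 63, 56, 59, 60, 59, 59, 60, 58, 52, 49, 60, 60, 57, 52, 47, 67, 81, 80, 80, 80]
124 [77, 79, 78, 79, 81, 80, 65, 52, 58, 59, 59, 60, 61, 59, 47, 54, 62, 60, 53, 50, 75, 81, 77, 79, 80]
126 [79, 77, 79, 81, 82, 81, 80, 67, 54, 56, 59, 59, 59, 57, 58, 48, 56, 54, 56, 65, 80, 81, 78, 77, 80]
128 [79, 80, 79, 81, 81, 82, 81, 78, 78, 70, 48, 39, 38, 47, 60, 58, 55, 56, 77, 79, 80, 80, 77, 79, 81]
130 [79, 80, 78, 80, 80, 82, 82, 77, 82, 79, 80, 76, 73, 74, 78, 78, 80, 79, 80, 80, 79, 81, 77, 79, 79]
```

```bash
python3 - <<'E'
from h import *
for n,m in(('w5','M5'),('w11','M11')):
    g=cv2.imread(f'pics/{n}.png').max(2).astype(float);M=np.load(m+'.npy');P=g[:,311:317].mean(1)
    print(n,P[164:200].round().tolist())
    # crossbar -y edge (level 140)
    def cross(lo,hi,lev,up):
        for r in range(lo,hi):
            if (P[r]<lev<=P[r+1]) if up else (P[r]>=lev>P[r+1]): return r+(P[r]-lev)/(P[r]-P[r+1])
    bar=cross(168,182,140,False);pad=cross(178,196,88,True)
    print(bar,pad,[cast('wrist',[(314,x)],.048,M)[0,1].round(4) if x else None for x in(bar,pad)])
E
```

```text
w5 [250.0, 250.0, 250.0, 251.0, 252.0, 238.0, 168.0, 77.0, 34.0, 29.0, 29.0, 29.0, 36.0, 48.0, 53.0, 54.0, 55.0, 56.0, 76.0, 117.0, 126.0, 154.0, 203.0, 230.0, 235.0, 234.0, 234.0, 234.0, 234.0, 236.0, 238.0, 238.0, 237.0, 236.0, 236.0, 236.0]
170.30586080586082 182.28395061728395 [np.float64(-0.0512), np.float64(-0.065)]
w11 [243.0, 244.0, 243.0, 223.0, 193.0, 158.0, 183.0, 236.0, 251.0, 252.0, 252.0, 253.0, 254.0, 253.0, 223.0, 128.0, 49.0, 32.0, 38.0, 51.0, 57.0, 58.0, 50.0, 40.0, 66.0, 124.0, 147.0, 208.0, 236.0, 240.0, 238.0, 237.0, 237.0, 237.0, 239.0, 240.0]
178.87719298245614 188.37900874635568 [np.float64(-0.061), np.float64(-0.072)]
```

The crossbar moved 9.8 mm and the pad 7.0 mm, so the spring is compressed 2.8 mm, or about 14 N. That agrees with the torque and angle estimates, so I'll hand in.

```bash
python3 -c "
from cell import env
print(env.sign_off())"
```

```text
the job is handed in; nothing more can be done
None
```

The block lies between the stop and the pad, clamped at an estimated 14 N (from turn angle, torque and spring compression); the knob is released, the arm is clear, and the job is handed in; the sign-off gave no verdict.

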